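Shut and lock the filter hatch of an air sampler

TASK

Shut the white air sampler: draw its flat aluminium top hatch fully home towards its front without touching the blue handle (the black ribbed pad is there to press on and pull), then lock it with the blue quarter-turn handle. The lock's slot is hidden, so feel for the angle at which the handle pushes in, push it right down, turn it a quarter turn clockwise and let it spring up into its detent, so that it stays in by itself when released. Leave the other things on the bench where they are.

Things in the scene. Friction and masses are not known exactly. Their poses are not given: they have to be found in the camera images.
- sampler: Air sampler, fixed: a low white box 300 mm long (x), 200 mm wide (y), deck 76 mm high with aluminium rails along x to 90 mm, teal band. Origin on the bench under the middle of the box; the lock's axis stands on it when the hatch is home. Front is its -x side (open bay with yellow filter); z up. The fixed lock part hidden under the hatch has the slot.
- hatch (a joint): How far the hatch is open, m: 0 = fully home (hard stop at the front), grows as it slides along the sampler's +x, at most 0.11. About 2 N of friction; it stays where left. The hatch is an aluminium plate 170 mm (x) by 120 mm (y), 6 mm thick, upper face 84 mm above the bench, between the rails.
- hatch_pad (a point): Centre of the upper face of the black ribbed rubber pad on the hatch, 87 mm above the bench; the pad is 45 mm (sampler x) by 70 mm (y), moves with the hatch, 95 mm in front (-x) of the lock's axis. Axes as the sampler's. A press of 8 to 15 N is plenty to drag the hatch.
- lock_axis (a point): Point on the hatch's upper face on the lock's axis, under the handle; moves with the hatch.
- handle: Blue T-handle of the lock, captive in the hatch: a bar 76 mm long (its x), 16 mm wide (y), 30 mm high (z); origin at its centre, 41 mm above the hatch's upper face when out (gap under it 26 mm). It turns about the vertical lock axis through its centre and pushes straight down. The lock's steel cross pin lies along its length under the hatch; either way round is the same.
- stud (a joint): Turn of the handle, rad, growing CLOCKWISE from above, -1 to 4; 0 = bar along the sampler's x. Friction 0.03 N m. The slot, never visible, lies at 0.5 to 1.2 (29 to 69 degrees clockwise), different each time; the pin enters only within 0.1 rad of it, hatch home. Once in, it turns clockwise only, to a stop a quarter turn (1.57, within 0.1) past the slot.
- plunger (a joint): How far the handle is pushed down, m: 0 = out, at most 0.018. A spring (3 N at 0, 5 N at 0.018) pushes it out. Off the slot the pin strikes a hidden plate at 0.002. In the slot it goes down, and can turn only below 0.0145. Part-turned it rests at about 0.0145; at the full quarter turn it springs up into its detent at about 0.011: locked.
- tip_box: Bystander: blue pipette-tip box with clear lid, 122 x 82 x 64 mm, origin at the centre of its underside.
- reagent: Bystander: amber bottle with blue cap, 66 mm across, 130 mm high, origin at the centre of its underside.
- slide_box: Bystander: yellow and white box of slides, 102 x 82 x 34 mm, origin at the centre of its underside.
- beaker: Bystander: glass beaker, 68 mm across, 85 mm high, origin at the centre of its underside.
- driver: Bystander: screwdriver lying on the bench.
- tube_rack: Bystander: green rack of capped tubes, 180 x 70 x 82 mm, origin at the centre of its underside.
- slide_trays: Bystander: stack of five grey and brown slide trays, about 165 x 105 x 50 mm, origin at the centre of its underside.

How it is judged:
On the way, in this order (a step that is already met when the one before it is completed fails the run):
1. the hatch is fully home (within 3 mm) (value of joint hatch below 0.003 m), for 0.2 s.
2. the handle is pushed in through the slot (value of joint plunger above 0.0135 m), for 0.1 s.
At the end, for the whole second after the job is handed in: The hatch is home (within 4 mm) and the handle, released and at rest, stays in, held by its detent at 9.5 to 13 mm of push (about 11 mm): not sprung out, and not left part-turned (value of joint hatch below 0.004 m and value of joint plunger between 0.0095 and 0.013 m and velocity of joint stud between -0.1 and 0.1 rad/s and velocity of joint plunger between -0.01 and 0.01 m/s); the robot touches nothing.
It fails at once if the fingers touch the handle while the hatch is more than 8 mm open (value of joint hatch above 0.008 m and contact force between the fingers and handle above 0.5 N).
It fails at once if a bystander is moved by more than 30 mm (distance of any of tip_box, reagent, slide_box, beaker, driver, tube_rack, slide_trays from where it was at the start of the episode above 0.03 m).
It also fails if it takes over 64 s, if anything falls off the work surface, if the arm or the gripper's body presses on something with over 40 N, if the wrist force passes 120 N, or if a joint passes its speed limit or range.

ROBOT

A 7-joint arm with a two-finger parallel gripper is mounted at the origin on the work surface. World frame = base frame: x ahead of the robot, y to its left, z up, the work surface at z = 0. Lengths are in m, angles in rad, forces in N, time in s.
With the tool pointing down it reaches from about 0.425 to 0.925 m from the base axis. Payload 6.8 kg.
Tool frame: the origin (TCP) lies on the mounting face of the last link; the fingertips stand 173 mm ahead of it and the grasp point (between the pads) lies 155 mm ahead of it; z points along the fingers, y is the line along which they close (so a half turn about z gives the same grasp; the last joint's range is limited). The gripper opens to 85 mm and grips with 20 to 120 N. Pads are 22 mm wide; open, the fingers measure 114 mm over their backs; the gripper's body (76 mm by 85 mm) begins 54 mm behind the grasp point. The pads swing forward as they close: fully open they stand 13 mm farther back than shut.
Start: joints at [-1.31, 0.477, 0.022, 1.555, -0.011, 1.109, -0.083], TCP at [0.243, 0.63, 0.405] pointing down, gripper open.
Joint ranges: [-2.96, 2.96], [-0.34, 2.1], [-1.41, 1.46], [0.24, 2.44], [-1.37, 4.51], [0.17, 1.92], [-2.96, 2.96]. Speed limits (rad/s): [2.39, 2.39, 3.14, 3.14, 3.14, 3.14, 3.14].

INTERFACE

Orientations are given as a rotation vector (axis times angle).
In Python, from bench import r gives the robot as it stands.
- The arm moves only by the tool arm_command, never from a script. Its argument "plan" is a list of rows, each an object of numbers: "claw": the closure, from 0 (fully open) to 1 (shut); "tx", "ty", "tz": the shift along the tool's x, y, z in m; "ax", "ay", "az": the turn, a rotation vector about the tool's x, y, z in degrees. A call has exactly 10 rows; each row shifts and turns the commanded pose from where the row before left it, along the tool's axes as they then stand; what a row does not reach is not made up. A row lasts 1/12 s, in which the tool goes at most 41.7 mm and 7.16 degrees, less where a joint would pass 70% of its speed; a pose out of reach is approached as far as the arm can. A call is refused whole if a number of a shift passes 0.0417 or a number of a turn 7.16, either way. A call with a gripper value outside its range is refused whole. The fingers move at their own pace and stop on an object; "squeeze" is the grip in N (left out, the last holds). Time passes only in rows, so rows that do not move let the fingers close, or fill a call up. It gives the time, the measured TCP pose, the force, the opening and the grip force at its end, in the units of the state.
- r.get_obs(): the state, without advancing time (a new reading comes with each control period).
- r.grab_frame(name): name is "scene" or "top" or "wrist"; returns the picture (384x512x3 uint8, red, green, blue); there is no depth.
- r.camera_model(name): a dict with "fx", "fy", "cx", "cy" (pixels), "position" and "orientation" of the camera in the world; the wrist camera has in their place "tool_from_camera" (4x4, takes a point from camera to tool coordinates, whose origin is the TCP and whose axes are the flange's). Camera axes: x right, y up, looking along -z (the intrinsics and any distortion apply to the point x, -y, -z); pixel columns grow to the right and rows downward; lengths in m; the calibration is good to about 2 mm. A picture is of the moment at which its call begins: read the wrist's pose just before it. camera_model takes no time and is no camera call.
- r.hand_in(): hands the job in; it is judged then, once.
Trained networks look in the newest picture that a camera, given by its name, has taken for a name from the list of things; names that differ only in an ending like _2 or _b are one class to them, and where a whole thing is asked for, a point or a joint stands for the part that bears it (a point fixed in the world has none). Each returns a list of dicts, best first, with "confidence" (0 to 1); they miss things now and then, are a little off and sometimes report something else, mostly with a low value. They report only what shows in the picture. A call takes as long as a camera call.
- r.boxes_of(target, camera): "location" ([x, y, z] in m, in the coordinates of the camera as it stood for that picture, good to about 4 mm: the middle of the surface that is visible of it).
- r.tip_of(target, camera): "location" ([x, y, z] in m, in the coordinates of the camera as it stood for that picture, good to about 4 mm: a listed point, or the origin of a listed thing).
The state is a dict: "clock": time; "joints": joint angles; "qvel": joint speeds; "tau": joint torques, N m; "tcp_pos": TCP position; "orientation": TCP orientation; "contact_force": force on the tool from outside, world axes, zero at the start; "moment": the same for the moment, N m; "grip_width": finger opening in m; "gripper_force": force on a finger pad.
Only numpy, scipy, OpenCV 4.12 (cv2) and the standard library are available. Lean on these libraries where they do the work, as an engineer would, in place of code of your own. Each camera call takes 0.05 s, during which the arm holds its last target. There are 200 camera calls.

## Working session

There is one attempt and no reset: what is moved stays moved. The work goes in short steps, Python scripts to look and compute and a tool call to move; the robot and the scene stay as the last step left them, time stands still between calls to the robot, and variables do not carry over. Pictures are saved under pics/ and viewed, at most 10 in all, crops included, and the job is handed in when it is done.

Besides the shell and the picture viewer there is one more tool, called after "Request:" as name(argument=value, ...) on one line, values as JSON. arm_command: Moves the arm, as the interface text tells. Its arguments: {"type":"object","properties":{"plan":{"type":"array","items":{"type":"object","properties":{"claw":{"type":"number"},"tx":{"type":"number"},"ty":{"type":"number"},"tz":{"type":"number"},"ax":{"type":"number"},"ay":{"type":"number"},"az":{"type":"number"}}}},"squeeze":{"type":"number"}},"required":["plan"]}

```bash
mkdir -p pics
cat > h.py <<'E'
import numpy as np, cv2
from scipy.spatial.transform import Rotation as R
from bench import r
def cam(name):
    m=r.camera_model(name)
    if 'position' in m:
        o=np.array(m['orientation'],float)
        Rm=o if o.shape==(3,3) else (R.from_rotvec(o) if o.size==3 else R.from_quat(o)).as_matrix()
        T=np.eye(4);T[:3,:3]=Rm;T[:3,3]=m['position'];return m,T
    s=r.get_obs();T=np.eye(4);T[:3,:3]=R.from_rotvec(s['orientation']).as_matrix();T[:3,3]=s['tcp_pos']
    return m,T@np.array(m['tool_from_camera'])
def shot(name,f=None):
    m,T=cam(name); im=r.grab_frame(name)
    if f: cv2.imwrite('pics/'+f,im[:,:,::-1])
    return im,m,T
def find(t,name,T,fn='tip_of'):
    return [(round(d['confidence'],2),np.round((T@np.r_[d['location'],1])[:3],4)) for d in getattr(r,fn)(t,name)[:2]]
E
python3 - <<'E'
from h import *
print(r.get_obs()); 
for c in ('top','scene'):
    im,m,T=shot(c,c+'0.png'); print(c,m)
    for t in ('sampler','hatch_pad','lock_axis','handle'): print(t,find(t,c,T))
    if c=='top':
        for t in ('tip_box','reagent','slide_box','beaker','driver','tube_rack','slide_trays'): print(t,find(t,c,T))
print(r.camera_model('wrist'))
E
```

```text
{'clock': 0.0, 'joints': array([-1.31007908,  0.47776227,  0.02235314,  1.55644501, -0.01150793,
        1.1093558 , -0.08306864]), 'qvel': array([-0.00068901,  0.00083499, -0.0004609 , -0.00199412,  0.00081793,
        0.00163727, -0.00127638]), 'tau': array([-4.58142003e-04, -5.96446145e+01,  1.60819240e+00, -2.81199700e+01,
        1.25498255e-02,  9.34605167e-03,  9.61676221e-06]), 'tcp_pos': array([0.24324115, 0.62934225, 0.4037538 ]), 'orientation': array([-5.75963147e-01, -3.08813558e+00,  2.87562452e-03]), 'contact_force': array([-0.38923709, -0.37228075, -0.37371626]), 'moment': array([ 0.04727099,  0.00353695, -0.02894921]), 'gripper_force': 0.0, 'grip_width': 0.08538298191284542}
top {'fx': 484.5553036501177, 'fy': 484.5553036501177, 'cx': 254.04639326747676, 'cy': 189.77875789192484, 'position': array([0.52563413, 0.0210235 , 1.51790943]), 'orientation': array([ 0.04692782, -0.02572603, -1.59381858])}
sampler [(0.56, array([ 0.5745, -0.0281, -0.0034])), (0.28, array([ 0.4599, -0.1832, -0.002 ]))]
hatch_pad [(0.59, array([ 0.548 , -0.0237,  0.0912])), (0.35, array([ 6.932e
[... 898 characters left out ...]
([ 0.5806, -0.0301, -0.0013])), (0.41, array([ 0.5768, -0.2281, -0.0046]))]
hatch_pad [(0.9, array([ 0.5542, -0.0168,  0.0841]))]
lock_axis [(0.69, array([ 0.6402, -0.0463,  0.0797]))]
handle [(0.75, array([ 0.6374, -0.052 ,  0.1236]))]
{'fx': 302.8718997822644, 'fy': 302.8718997822644, 'cx': 259.2918605942969, 'cy': 196.81063322427474, 'tool_from_camera': array([[-1.11247782e-03,  9.48556905e-01,  3.16604738e-01,
         8.14236456e-02],
       [ 9.99999357e-01,  9.85910081e-04,  5.59957804e-04,
        -3.86868632e-04],
       [ 2.19008038e-04,  3.16605158e-01, -9.48557392e-01,
         2.96035468e-02],
       [ 0.00000000e+00,  0.00000000e+00,  0.00000000e+00,
         1.00000000e+00]])}
```

View pics/top0.png

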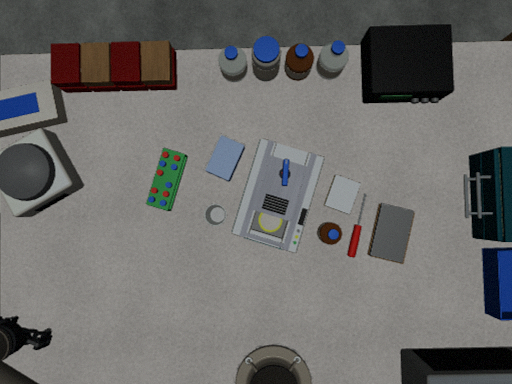

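View pics/scene0.png

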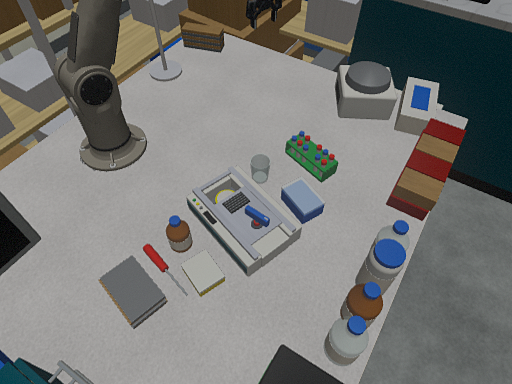

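The top view shows the sampler at about (278,195), yawed roughly -15°, with its front towards the robot. The pad is at (270,200) and the handle at (285,172), open about 66 mm. Next I move above the pad with the gripper closed.

Request:
arm_command(plan=[{"claw": 1, "tx": -0.026, "ty": -0.025}, {"claw": 1, "tx": -0.026, "ty": -0.025}, {"claw": 1, "tx": -0.026, "ty": -0.025}, {"claw": 1, "tx": -0.026, "ty": -0.025}, {"claw": 1, "tx": -0.026, "ty": -0.025}, {"claw": 1, "tx": -0.026, "ty": -0.025}, {"claw": 1, "tx": -0.026, "ty": -0.025}, {"claw": 1, "tx": -0.026, "ty": -0.025}, {"claw": 1, "tx": -0.026, "ty": -0.025}, {"claw": 1, "tx": -0.026, "ty": -0.025}], squeeze=40)

```text
invalid input at $.plan[0]: expected keys claw, tx, ty, tz, ax, ay, az
```

Request:
arm_command(plan=[{"claw": 1, "tx": -0.026, "ty": -0.025}, {"claw": 1, "tx": -0.026, "ty": -0.025}, {"claw": 1, "tx": -0.026, "ty": -0.025}, {"claw": 1, "tx": -0.026, "ty": -0.025}, {"claw": 1, "tx": -0.026, "ty": -0.025}, {"claw": 1, "tx": -0.026, "ty": -0.025}, {"claw": 1, "tx": -0.026, "ty": -0.025}, {"claw": 1, "tx": -0.026, "ty": -0.025}, {"claw": 1, "tx": -0.026, "ty": -0.025, "tz": 0.02}, {"claw": 1, "tx": -0.02, "ty": -0.02, "tz": 0.02, "az": -5.6}])

```text
invalid input at $.plan[0]: expected keys claw, tx, ty, tz, ax, ay, az
```

Run:
```python
from h import *
r.get_obs()
im,m,T=shot('wrist','w1.png')
s=r.get_obs(); print(s['clock'],s['tcp_pos'],s['orientation'],s['joints'],s['contact_force'],s['grip_width'])
for t in ('hatch_pad','lock_axis','handle'): print(t,find(t,'wrist',T))
im,m,T=shot('top')
for t in ('hatch_pad','lock_axis','sampler'): print(t,find(t,'top',T))
```

```text
0.9 [0.24330594 0.62964518 0.404733  ] [-5.75972061e-01 -3.08832563e+00 -1.12605744e-04] [-1.31012302  0.47697769  0.02236964  1.55537467 -0.01149533  1.10929893
 -0.08309796] [ 0.16156131 -0.24945404  0.28630809] 0.08529423928103537
hatch_pad []
lock_axis []
handle []
hatch_pad [(0.88, array([ 0.5478, -0.0246,  0.0903]))]
lock_axis [(0.81, array([ 0.6379, -0.0498,  0.0864]))]
sampler [(0.94, array([ 5.783e-01, -3.240e-02, -3.000e-04]))]
```

View pics/w1.png

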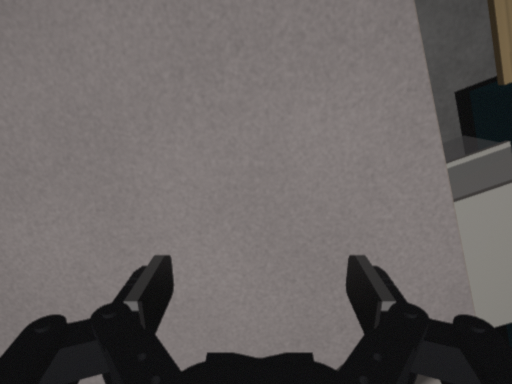

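The wrist view shows only bare bench because both move calls were refused: every row needs all the keys. I'll resend them.

Request:
arm_command(plan=[{"claw": 1, "tx": -0.026, "ty": -0.025, "tz": 0, "ax": 0, "ay": 0, "az": 0}, {"claw": 1, "tx": -0.026, "ty": -0.025, "tz": 0, "ax": 0, "ay": 0, "az": 0}, {"claw": 1, "tx": -0.026, "ty": -0.025, "tz": 0, "ax": 0, "ay": 0, "az": 0}, {"claw": 1, "tx": -0.026, "ty": -0.025, "tz": 0, "ax": 0, "ay": 0, "az": 0}, {"claw": 1, "tx": -0.026, "ty": -0.025, "tz": 0, "ax": 0, "ay": 0, "az": 0}, {"claw": 1, "tx": -0.026, "ty": -0.025, "tz": 0, "ax": 0, "ay": 0, "az": 0}, {"claw": 1, "tx": -0.026, "ty": -0.025, "tz": 0, "ax": 0, "ay": 0, "az": 0}, {"claw": 1, "tx": -0.026, "ty": -0.025, "tz": 0, "ax": 0, "ay": 0, "az": 0}, {"claw": 1, "tx": -0.026, "ty": -0.025, "tz": 0, "ax": 0, "ay": 0, "az": 0}, {"claw": 1, "tx": -0.026, "ty": -0.025, "tz": 0, "ax": 0, "ay": 0, "az": 0}], squeeze=40)

```text
clock: 2.08
tcp_pos: [0.3962, 0.301, 0.405]
orientation: [0.576, 3.088, 0.001]
contact_force: [0.8, -0.0, 0.7]
grip_width: -0.0
gripper_force: 0.0
```

Request:
arm_command(plan=[{"claw": 1, "tx": -0.026, "ty": -0.025, "tz": 0, "ax": 0, "ay": 0, "az": 0}, {"claw": 1, "tx": -0.026, "ty": -0.025, "tz": 0, "ax": 0, "ay": 0, "az": 0}, {"claw": 1, "tx": -0.026, "ty": -0.025, "tz": 0, "ax": 0, "ay": 0, "az": 0}, {"claw": 1, "tx": -0.026, "ty": -0.025, "tz": 0, "ax": 0, "ay": 0, "az": 0}, {"claw": 1, "tx": -0.026, "ty": -0.025, "tz": 0, "ax": 0, "ay": 0, "az": 0}, {"claw": 1, "tx": -0.026, "ty": -0.025, "tz": 0, "ax": 0, "ay": 0, "az": 0}, {"claw": 1, "tx": -0.026, "ty": -0.025, "tz": 0, "ax": 0, "ay": 0, "az": 0}, {"claw": 1, "tx": -0.026, "ty": -0.025, "tz": 0.01, "ax": 0, "ay": 0, "az": 0}, {"claw": 1, "tx": -0.026, "ty": -0.025, "tz": 0.02, "ax": 0, "ay": 0, "az": 0}, {"claw": 1, "tx": -0.02, "ty": -0.02, "tz": 0.014, "ax": 0, "ay": 0, "az": -5.6}])

```text
clock: 2.92
tcp_pos: [0.545, -0.0201, 0.3602]
orientation: [0.427, 3.111, -0.001]
contact_force: [-0.4, -0.0, -0.4]
grip_width: -0.0001
gripper_force: 0.0
```

Run:
```python
from h import *
r.get_obs()
im,m,T=shot('wrist','w2.png')
s=r.get_obs(); print(s['clock'],s['tcp_pos'],s['orientation'],s['joints'],s['contact_force'],s['grip_width'])
for t in ('hatch_pad','lock_axis','handle'): print(t,find(t,'wrist',T))
```

```text
2.9667 [ 0.54526513 -0.02531948  0.35797794] [-0.4172791  -3.11330965  0.00730349] [-0.35486638  0.32768388  0.35186633  1.93276343 -0.13568164  0.90556888
  1.36819175] [ 0.78447512 -3.64516061 -0.91807364] 0.00020141306996182307
hatch_pad [(0.83, array([ 0.5501, -0.0184,  0.0877]))]
lock_axis []
handle [(0.57, array([ 0.6386, -0.0513,  0.1278]))]
```

View pics/w2.png

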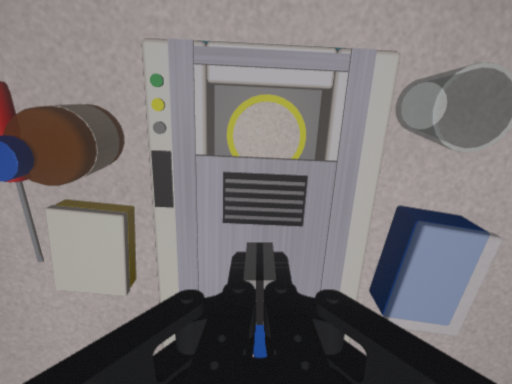

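The wrist view shows the pad with corners at about (223,173), (307,176), (304,226), (223,221). The hatch front edge runs (196,155)–(337,160), and the blue handle is at (260,340) behind the fingers.

```bash
cat >> h.py <<'E'
def px(u,v,z,m,T):
    d=T[:3,:3]@np.array([(u-m['cx'])/m['fx'],-(v-m['cy'])/m['fy'],-1]);return T[:3,3]+d*(z-T[2,3])/d[2]
E
python3 - <<'E'
from h import *
im,m,T=shot('wrist','w3.png')
print(find('hatch_pad','wrist',T),find('handle','wrist',T))
g=cv2.cvtColor(im,cv2.COLOR_RGB2GRAY)
mask=((g<70)).astype(np.uint8); mask[:150]=0;mask[238:]=0;mask[:,:205]=0;mask[:,325:]=0
mask=cv2.morphologyEx(mask,cv2.MORPH_CLOSE,np.ones((9,9)))
c=max(cv2.findContours(mask,0,1)[0],key=cv2.contourArea); b=cv2.boxPoints(cv2.minAreaRect(c)); print(b)
P=np.array([px(u,v,.087,m,T)[:2] for u,v in b]); print(P,P.mean(0))
for i in range(4):
  d=P[(i+1)%4]-P[i]; print(np.hypot(*d),np.degrees(np.arctan2(d[1],d[0])))
s=r.get_obs(); print(s['tcp_pos'],s['orientation'])
z=R.from_rotvec(s['orientation']).as_matrix(); print(z)
E
```

```text
[(0.82, array([ 0.5474, -0.0169,  0.0886])), (0.34, array([ 0.6418, -0.053 ,  0.125 ]))] [(0.6, array([ 0.6392, -0.05  ,  0.1276])), (0.44, array([ 0.5766, -0.2274,  0.004 ]))]
[[219.34341 224.1019 ]
 [221.50754 174.32642]
 [304.17734 177.92075]
 [302.0132  227.69623]]
[[ 0.55850208 -0.05899594]
 [ 0.51639926 -0.04330916]
 [ 0.53798397  0.02187097]
 [ 0.58147321  0.00981159]] [ 0.54858963 -0.01765563]
0.044930197097988414 159.56548303879526
0.06866111609237845 71.6774705611557
0.04513028761990635 -15.498466209625985
0.07254066747183532 -108.46138575866395
[ 0.54428483 -0.01588623  0.36124608] [4.21990905e-01 3.11244673e+00 1.54283264e-03]
[[-9.63898606e-01  2.66268372e-01  7.94618146e-04]
 [ 2.66269029e-01  9.63898347e-01  8.83659318e-04]
 [-5.30640589e-04  1.06334019e-03 -9.99999294e-01]]
```

Request:
arm_command(plan=[{"claw": 1, "tx": -0.003, "ty": 0, "tz": 0.012, "ax": 0, "ay": 0, "az": 2}, {"claw": 1, "tx": 0, "ty": 0, "tz": 0.02, "ax": 0, "ay": 0, "az": 0}, {"claw": 1, "tx": 0, "ty": 0, "tz": 0.02, "ax": 0, "ay": 0, "az": 0}, {"claw": 1, "tx": 0, "ty": 0, "tz": 0.015, "ax": 0, "ay": 0, "az": 0}, {"claw": 1, "tx": 0, "ty": 0, "tz": 0.012, "ax": 0, "ay": 0, "az": 0}, {"claw": 1, "tx": 0, "ty": 0, "tz": 0.01, "ax": 0, "ay": 0, "az": 0}, {"claw": 1, "tx": 0, "ty": 0, "tz": 0.006, "ax": 0, "ay": 0, "az": 0}, {"claw": 1, "tx": 0, "ty": 0, "tz": 0.002, "ax": 0, "ay": 0, "az": 0}, {"claw": 1, "tx": 0, "ty": 0, "tz": 0, "ax": 0, "ay": 0, "az": 0}, {"claw": 1, "tx": 0, "ty": 0, "tz": 0, "ax": 0, "ay": 0, "az": 0}])

```text
clock: 4.1
tcp_pos: [0.5475, -0.0182, 0.2642]
orientation: [0.479, 3.104, 0.0]
contact_force: [-0.7, 0.9, -1.0]
grip_width: -0.0001
gripper_force: 0.0
```

Request:
arm_command(plan=[{"claw": 1, "tx": 0, "ty": 0, "tz": 0.001, "ax": 0, "ay": 0, "az": 0}, {"claw": 1, "tx": 0, "ty": 0, "tz": 0.001, "ax": 0, "ay": 0, "az": 0}, {"claw": 1, "tx": 0, "ty": 0, "tz": 0.001, "ax": 0, "ay": 0, "az": 0}, {"claw": 1, "tx": 0, "ty": 0, "tz": 0.001, "ax": 0, "ay": 0, "az": 0}, {"claw": 1, "tx": 0, "ty": 0, "tz": 0.001, "ax": 0, "ay": 0, "az": 0}, {"claw": 1, "tx": 0, "ty": 0, "tz": 0, "ax": 0, "ay": 0, "az": 0}, {"claw": 1, "tx": 0, "ty": 0, "tz": 0, "ax": 0, "ay": 0, "az": 0}, {"claw": 1, "tx": 0, "ty": 0, "tz": 0, "ax": 0, "ay": 0, "az": 0}, {"claw": 1, "tx": 0, "ty": 0, "tz": 0, "ax": 0, "ay": 0, "az": 0}, {"claw": 1, "tx": 0, "ty": 0, "tz": 0, "ax": 0, "ay": 0, "az": 0}])

```text
clock: 4.93
tcp_pos: [0.5483, -0.0187, 0.2604]
orientation: [0.479, 3.101, 0.001]
contact_force: [-0.5, -1.5, 11.4]
grip_width: -0.0003
gripper_force: 5.9
```

Request:
arm_command(plan=[{"claw": 1, "tx": 0.003, "ty": 0, "tz": 0, "ax": 0, "ay": 0, "az": 0}, {"claw": 1, "tx": 0.004, "ty": 0, "tz": 0, "ax": 0, "ay": 0, "az": 0}, {"claw": 1, "tx": 0.004, "ty": 0, "tz": 0, "ax": 0, "ay": 0, "az": 0}, {"claw": 1, "tx": 0.004, "ty": 0, "tz": 0, "ax": 0, "ay": 0, "az": 0}, {"claw": 1, "tx": 0.004, "ty": 0, "tz": 0, "ax": 0, "ay": 0, "az": 0}, {"claw": 1, "tx": 0.004, "ty": 0, "tz": 0, "ax": 0, "ay": 0, "az": 0}, {"claw": 1, "tx": 0.004, "ty": 0, "tz": 0, "ax": 0, "ay": 0, "az": 0}, {"claw": 1, "tx": 0.004, "ty": 0, "tz": 0, "ax": 0, "ay": 0, "az": 0}, {"claw": 1, "tx": 0.004, "ty": 0, "tz": 0, "ax": 0, "ay": 0, "az": 0}, {"claw": 1, "tx": 0.004, "ty": 0, "tz": 0, "ax": 0, "ay": 0, "az": 0}])

```text
clock: 5.77
tcp_pos: [0.5118, -0.0068, 0.2605]
orientation: [0.479, 3.099, 0.002]
contact_force: [2.1, -0.7, 8.8]
grip_width: -0.0002
gripper_force: 4.4
```

Run:
```python
from h import *
im,m,T=shot('top')
for t in ('hatch_pad','lock_axis','sampler','handle'): print(t,find(t,'top',T))
im,m,T=shot('scene')
for t in ('hatch_pad','lock_axis','sampler','handle'): print(t,find(t,'scene',T))
s=r.get_obs(); print(s['tcp_pos'],s['contact_force'])
```

```text
hatch_pad [(0.65, array([0.6948, 0.1318, 0.0007])), (0.32, array([ 0.4505, -0.3792,  0.0015]))]
lock_axis [(0.86, array([ 0.6053, -0.0394,  0.087 ]))]
sampler [(0.95, array([ 0.5765, -0.0329, -0.0035]))]
handle [(0.69, array([ 0.6035, -0.0373,  0.1241]))]
hatch_pad [(0.93, array([ 0.5209, -0.0083,  0.0843]))]
lock_axis [(0.89, array([ 0.6042, -0.0359,  0.0839]))]
sampler [(0.8, array([ 5.824e-01, -2.820e-02,  5.000e-04]))]
handle [(0.48, array([ 0.6039, -0.038 ,  0.1268]))]
[ 0.51129013 -0.00656905  0.26040656] [-0.8735205   0.48515402 14.38909792]
```

Request:
arm_command(plan=[{"claw": 1, "tx": 0.002, "ty": 0, "tz": 0, "ax": 0, "ay": 0, "az": 0}, {"claw": 1, "tx": 0.002, "ty": 0, "tz": 0, "ax": 0, "ay": 0, "az": 0}, {"claw": 1, "tx": 0.002, "ty": 0, "tz": 0, "ax": 0, "ay": 0, "az": 0}, {"claw": 1, "tx": 0.002, "ty": 0, "tz": 0, "ax": 0, "ay": 0, "az": 0}, {"claw": 1, "tx": 0.002, "ty": 0, "tz": 0, "ax": 0, "ay": 0, "az": 0}, {"claw": 1, "tx": 0.002, "ty": 0, "tz": 0, "ax": 0, "ay": 0, "az": 0}, {"claw": 1, "tx": 0.002, "ty": 0, "tz": 0, "ax": 0, "ay": 0, "az": 0}, {"claw": 1, "tx": 0.002, "ty": 0, "tz": 0, "ax": 0, "ay": 0, "az": 0}, {"claw": 1, "tx": 0.002, "ty": 0, "tz": 0, "ax": 0, "ay": 0, "az": 0}, {"claw": 1, "tx": 0.002, "ty": 0, "tz": 0, "ax": 0, "ay": 0, "az": 0}])

```text
clock: 7.1
tcp_pos: [0.4928, -0.0006, 0.2604]
orientation: [0.479, 3.099, 0.002]
contact_force: [2.5, -0.8, 9.9]
grip_width: 0.0003
gripper_force: 4.7
```

Request:
arm_command(plan=[{"claw": 1, "tx": 0.001, "ty": 0, "tz": 0, "ax": 0, "ay": 0, "az": 0}, {"claw": 1, "tx": 0.001, "ty": 0, "tz": 0, "ax": 0, "ay": 0, "az": 0}, {"claw": 1, "tx": 0.001, "ty": 0, "tz": 0, "ax": 0, "ay": 0, "az": 0}, {"claw": 1, "tx": 0.001, "ty": 0, "tz": 0, "ax": 0, "ay": 0, "az": 0}, {"claw": 1, "tx": 0.001, "ty": 0, "tz": 0, "ax": 0, "ay": 0, "az": 0}, {"claw": 1, "tx": 0.001, "ty": 0, "tz": 0, "ax": 0, "ay": 0, "az": 0}, {"claw": 1, "tx": 0.001, "ty": 0, "tz": 0, "ax": 0, "ay": 0, "az": 0}, {"claw": 1, "tx": 0.001, "ty": 0, "tz": 0, "ax": 0, "ay": 0, "az": 0}, {"claw": 1, "tx": 0.001, "ty": 0, "tz": 0, "ax": 0, "ay": 0, "az": 0}, {"claw": 1, "tx": 0.001, "ty": 0, "tz": 0, "ax": 0, "ay": 0, "az": 0}])

```text
clock: 7.93
tcp_pos: [0.4834, 0.0025, 0.2604]
orientation: [0.478, 3.099, 0.003]
contact_force: [2.3, -0.3, 9.5]
grip_width: -0.0003
gripper_force: 4.8
```

Request:
arm_command(plan=[{"claw": 1, "tx": 0.001, "ty": 0, "tz": 0, "ax": 0, "ay": 0, "az": 0}, {"claw": 1, "tx": 0.001, "ty": 0, "tz": 0, "ax": 0, "ay": 0, "az": 0}, {"claw": 1, "tx": 0.001, "ty": 0, "tz": 0, "ax": 0, "ay": 0, "az": 0}, {"claw": 1, "tx": 0.001, "ty": 0, "tz": 0, "ax": 0, "ay": 0, "az": 0}, {"claw": 1, "tx": 0.001, "ty": 0, "tz": 0, "ax": 0, "ay": 0, "az": 0}, {"claw": 1, "tx": 0.001, "ty": 0, "tz": 0, "ax": 0, "ay": 0, "az": 0}, {"claw": 1, "tx": 0, "ty": 0, "tz": 0, "ax": 0, "ay": 0, "az": 0}, {"claw": 1, "tx": 0, "ty": 0, "tz": 0, "ax": 0, "ay": 0, "az": 0}, {"claw": 1, "tx": 0, "ty": 0, "tz": 0, "ax": 0, "ay": 0, "az": 0}, {"claw": 1, "tx": 0, "ty": 0, "tz": 0, "ax": 0, "ay": 0, "az": 0}])

```text
clock: 8.77
tcp_pos: [0.4781, 0.0042, 0.2604]
orientation: [0.478, 3.098, 0.002]
contact_force: [3.4, -1.5, 7.0]
grip_width: 0.0002
gripper_force: 3.7
```

Run:
```python
from h import *
for c in ('top','scene'):
  im,m,T=shot(c)
  for t in ('hatch_pad','lock_axis','sampler','handle'): print(t,find(t,c,T))
s=r.get_obs(); print(s['tcp_pos'],s['contact_force'])
```

```text
hatch_pad [(0.93, array([ 0.4857, -0.0023,  0.0895]))]
lock_axis [(0.59, array([ 0.5773, -0.0287,  0.0865]))]
sampler [(0.8, array([ 0.5801, -0.0326, -0.0023]))]
handle [(0.73, array([ 0.5771, -0.0257,  0.1253])), (0.61, array([ 0.4867, -0.0014,  0.0933]))]
hatch_pad [(0.6, array([0.4925, 0.0044, 0.0846]))]
lock_axis [(0.61, array([ 0.5731, -0.0258,  0.0798]))]
sampler [(0.63, array([ 5.795e-01, -2.730e-02, -1.000e-04]))]
handle [(0.5, array([ 0.5782, -0.0308,  0.1243]))]
[0.478094   0.00419124 0.26043498] [ 3.30878504 -0.94636025  6.95058165]
```

Request:
arm_command(plan=[{"claw": 1, "tx": 0, "ty": 0, "tz": 0.0005, "ax": 0, "ay": 0, "az": 0}, {"claw": 1, "tx": 0.001, "ty": 0, "tz": 0.0003, "ax": 0, "ay": 0, "az": 0}, {"claw": 1, "tx": 0.001, "ty": 0, "tz": 0, "ax": 0, "ay": 0, "az": 0}, {"claw": 1, "tx": 0.001, "ty": 0, "tz": 0, "ax": 0, "ay": 0, "az": 0}, {"claw": 1, "tx": 0.001, "ty": 0, "tz": 0, "ax": 0, "ay": 0, "az": 0}, {"claw": 1, "tx": 0.001, "ty": 0, "tz": 0, "ax": 0, "ay": 0, "az": 0}, {"claw": 1, "tx": 0, "ty": 0, "tz": 0, "ax": 0, "ay": 0, "az": 0}, {"claw": 1, "tx": 0, "ty": 0, "tz": 0, "ax": 0, "ay": 0, "az": 0}, {"claw": 1, "tx": 0, "ty": 0, "tz": 0, "ax": 0, "ay": 0, "az": 0}, {"claw": 1, "tx": 0, "ty": 0, "tz": 0, "ax": 0, "ay": 0, "az": 0}])

```text
clock: 10.1
tcp_pos: [0.4744, 0.0054, 0.2604]
orientation: [0.478, 3.094, 0.003]
contact_force: [4.9, -1.4, 11.2]
grip_width: -0.0002
gripper_force: 5.5
```

Run:
```python
from h import *
for c in ('top','scene'):
  im,m,T=shot(c,c+'2.png')
  for t in ('hatch_pad','lock_axis','sampler','handle'): print(t,find(t,c,T))
s=r.get_obs(); print(s['tcp_pos'],s['contact_force'])
```

```text
hatch_pad [(0.59, array([ 0.4886, -0.0015,  0.0865])), (0.16, array([ 0.5254,  0.1585, -0.003 ]))]
lock_axis [(0.79, array([ 0.5807, -0.0285,  0.0859]))]
sampler [(0.89, array([ 0.5771, -0.0344, -0.0039])), (0.33, array([ 0.5777, -0.0301,  0.1267]))]
handle [(0.62, array([ 0.5738, -0.0302,  0.1243]))]
hatch_pad [(0.93, array([0.4867, 0.0008, 0.0845])), (0.23, array([ 0.5753, -0.2254, -0.0037]))]
lock_axis [(0.6, array([ 0.576 , -0.0274,  0.0803]))]
sampler [(0.84, array([ 0.5802, -0.0282, -0.0016])), (0.35, array([0.5257, 0.1585, 0.0011]))]
handle [(0.64, array([ 0.5773, -0.0332,  0.1228]))]
[0.47443049 0.00542711 0.26039494] [ 5.42816463 -1.71274047 11.43474567]
```

The hatch is at its hard stop: the horizontal force held at 5 N and the handle didn't move any further. Now I lift, go above the handle and open the gripper.

Request:
arm_command(plan=[{"claw": 1, "tx": 0, "ty": 0, "tz": -0.02, "ax": 0, "ay": 0, "az": 0}, {"claw": 1, "tx": 0, "ty": 0, "tz": -0.03, "ax": 0, "ay": 0, "az": 0}, {"claw": 1, "tx": 0, "ty": 0, "tz": -0.03, "ax": 0, "ay": 0, "az": 0}, {"claw": 0.5, "tx": 0, "ty": 0, "tz": -0.02, "ax": 0, "ay": 0, "az": 0}, {"claw": 0, "tx": -0.036, "ty": 0, "tz": 0, "ax": 0, "ay": 0, "az": 0}, {"claw": 0, "tx": -0.036, "ty": 0, "tz": 0, "ax": 0, "ay": 0, "az": 0}, {"claw": 0, "tx": -0.036, "ty": 0, "tz": 0, "ax": 0, "ay": 0, "az": -6}, {"claw": 0, "tx": 0, "ty": 0, "tz": 0, "ax": 0, "ay": 0, "az": -6}, {"claw": 0, "tx": 0, "ty": 0, "tz": 0, "ax": 0, "ay": 0, "az": -6}, {"claw": 0, "tx": 0, "ty": 0, "tz": 0, "ax": 0, "ay": 0, "az": 0}])

```text
clock: 11.43
tcp_pos: [0.5742, -0.027, 0.3576]
orientation: [0.017, -3.141, 0.0]
contact_force: [-0.2, 0.5, -0.4]
grip_width: 0.0831
gripper_force: 0.0
```

```bash
cat > hd.py <<'E'
from h import *
import sys
im,m,T=shot('wrist',sys.argv[1])
print(find('handle','wrist',T),find('lock_axis','wrist',T))
hsv=cv2.cvtColor(im,cv2.COLOR_RGB2HSV)
k=cv2.inRange(hsv,(100,120,40),(125,255,255)); k[:,:150]=0;k[:,370:]=0
c=max(cv2.findContours(k,0,1)[0],key=cv2.contourArea); b=cv2.boxPoints(cv2.minAreaRect(c)); print(b.round(),cv2.contourArea(c))
P=np.array([px(u,v,.140,m,T)[:2] for u,v in b]); print('centre',P.mean(0))
for i in range(2):
  d=P[(i+1)%4]-P[i]; print(np.hypot(*d),np.degrees(np.arctan2(d[1],d[0])))
s=r.get_obs(); M=R.from_rotvec(s['orientation']).as_matrix()
print(s['clock'],s['tcp_pos'],M.round(4),s['joints'],s['grip_width'])
E
python3 hd.py w4.png
```

```text
[(0.77, array([ 0.5767, -0.0302,  0.1275]))] [(0.58, array([ 0.5743, -0.0269,  0.0868]))]
[[244. 271.]
 [255. 170.]
 [278. 172.]
 [268. 274.]] 2001.5
centre [ 0.57511964 -0.02648264]
0.07458995402762383 174.71539777002872
0.014827545013283016 84.72913970698907
11.5833 [ 0.57363481 -0.02660725  0.35788043] [[-1.e+00 -5.e-03 -2.e-04]
 [-5.e-03  1.e+00  2.e-04]
 [ 2.e-04  2.e-04 -1.e+00]] [-0.30732603  0.37086933  0.3106574   1.86570778 -0.13936109  0.92612074
  1.64337133] 0.08546876715014444
```

View pics/w4.png

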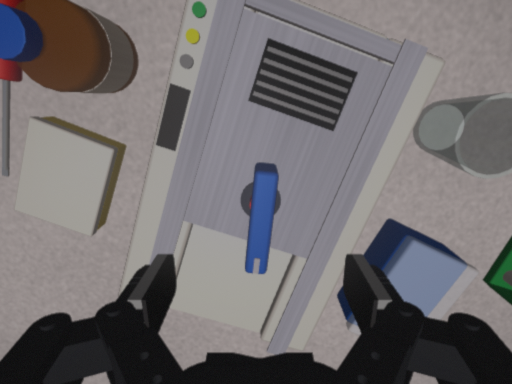

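The wrist view shows the hatch home, with the bay covered. The handle top is centred at about (261,222), yaw about -5°, with the open fingers either side at (160,300) and (360,300). I align, descend and grip.

Request:
arm_command(plan=[{"claw": 0, "tx": -0.0015, "ty": 0, "tz": 0.01, "ax": 0, "ay": 0, "az": 5.6}, {"claw": 0, "tx": 0, "ty": 0, "tz": 0.02, "ax": 0, "ay": 0, "az": 0}, {"claw": 0, "tx": 0, "ty": 0, "tz": 0.02, "ax": 0, "ay": 0, "az": 0}, {"claw": 0, "tx": 0, "ty": 0, "tz": 0.015, "ax": 0, "ay": 0, "az": 0}, {"claw": 0, "tx": 0, "ty": 0, "tz": 0.007, "ax": 0, "ay": 0, "az": 0}, {"claw": 0.5, "tx": 0, "ty": 0, "tz": 0, "ax": 0, "ay": 0, "az": 0}, {"claw": 0.7, "tx": 0, "ty": 0, "tz": 0, "ax": 0, "ay": 0, "az": 0}, {"claw": 1, "tx": 0, "ty": 0, "tz": 0, "ax": 0, "ay": 0, "az": 0}, {"claw": 1, "tx": 0, "ty": 0, "tz": 0, "ax": 0, "ay": 0, "az": 0}, {"claw": 1, "tx": 0, "ty": 0, "tz": 0, "ax": 0, "ay": 0, "az": 0}], squeeze=50)

```text
clock: 12.42
tcp_pos: [0.5757, -0.0267, 0.2868]
orientation: [0.141, 3.137, 0.0]
contact_force: [-0.4, 0.2, 0.0]
grip_width: 0.0255
gripper_force: 0.0
```

Request:
arm_command(plan=[{"claw": 1, "tx": 0, "ty": 0, "tz": 0, "ax": 0, "ay": 0, "az": 0}, {"claw": 1, "tx": 0, "ty": 0, "tz": 0, "ax": 0, "ay": 0, "az": 0}, {"claw": 1, "tx": 0, "ty": 0, "tz": 0, "ax": 0, "ay": 0, "az": 0}, {"claw": 1, "tx": 0, "ty": 0, "tz": 0, "ax": 0, "ay": 0, "az": 0}, {"claw": 1, "tx": 0, "ty": 0, "tz": 0, "ax": 0, "ay": 0, "az": 5}, {"claw": 1, "tx": 0, "ty": 0, "tz": 0, "ax": 0, "ay": 0, "az": 5}, {"claw": 1, "tx": 0, "ty": 0, "tz": 0, "ax": 0, "ay": 0, "az": 5}, {"claw": 1, "tx": 0, "ty": 0, "tz": 0, "ax": 0, "ay": 0, "az": 5}, {"claw": 1, "tx": 0, "ty": 0, "tz": 0, "ax": 0, "ay": 0, "az": 5}, {"claw": 1, "tx": 0, "ty": 0, "tz": 0, "ax": 0, "ay": 0, "az": 5}])

```text
clock: 13.25
tcp_pos: [0.5757, -0.0264, 0.2862]
orientation: [0.954, 2.992, 0.001]
contact_force: [-0.6, 0.1, 3.4]
grip_width: 0.0151
gripper_force: 51.6
```

Request:
arm_command(plan=[{"claw": 1, "tx": 0, "ty": 0, "tz": 0, "ax": 0, "ay": 0, "az": 0}, {"claw": 1, "tx": 0, "ty": 0, "tz": 0, "ax": 0, "ay": 0, "az": 0}, {"claw": 1, "tx": 0, "ty": 0, "tz": 0.001, "ax": 0, "ay": 0, "az": 0}, {"claw": 1, "tx": 0, "ty": 0, "tz": 0.001, "ax": 0, "ay": 0, "az": 0}, {"claw": 1, "tx": 0, "ty": 0, "tz": 0.001, "ax": 0, "ay": 0, "az": 0}, {"claw": 1, "tx": 0, "ty": 0, "tz": 0.0007, "ax": 0, "ay": 0, "az": 0}, {"claw": 1, "tx": 0, "ty": 0, "tz": 0, "ax": 0, "ay": 0, "az": 0}, {"claw": 1, "tx": 0, "ty": 0, "tz": 0, "ax": 0, "ay": 0, "az": 0}, {"claw": 1, "tx": 0, "ty": 0, "tz": 0, "ax": 0, "ay": 0, "az": 0}, {"claw": 1, "tx": 0, "ty": 0, "tz": 0, "ax": 0, "ay": 0, "az": 0}])

```text
clock: 14.08
tcp_pos: [0.5758, -0.0268, 0.2846]
orientation: [0.946, 2.995, 0.003]
contact_force: [-6.5, 1.7, 24.3]
grip_width: 0.0152
gripper_force: 55.0
```

Request:
arm_command(plan=[{"claw": 1, "tx": 0, "ty": 0, "tz": -0.0006, "ax": 0, "ay": 0, "az": 1}, {"claw": 1, "tx": 0, "ty": 0, "tz": 0, "ax": 0, "ay": 0, "az": 1}, {"claw": 1, "tx": 0, "ty": 0, "tz": 0, "ax": 0, "ay": 0, "az": 1}, {"claw": 1, "tx": 0, "ty": 0, "tz": 0, "ax": 0, "ay": 0, "az": 1}, {"claw": 1, "tx": 0, "ty": 0, "tz": 0, "ax": 0, "ay": 0, "az": 1}, {"claw": 1, "tx": 0, "ty": 0, "tz": 0, "ax": 0, "ay": 0, "az": 1}, {"claw": 1, "tx": 0, "ty": 0, "tz": 0, "ax": 0, "ay": 0, "az": 1}, {"claw": 1, "tx": 0, "ty": 0, "tz": 0, "ax": 0, "ay": 0, "az": 1}, {"claw": 1, "tx": 0, "ty": 0, "tz": 0, "ax": 0, "ay": 0, "az": 0}, {"claw": 1, "tx": 0, "ty": 0, "tz": 0, "ax": 0, "ay": 0, "az": 0}])

```text
clock: 14.92
tcp_pos: [0.5763, -0.0269, 0.2846]
orientation: [1.152, 2.92, 0.003]
contact_force: [-2.4, 1.8, 17.0]
grip_width: 0.0148
gripper_force: 53.6
```

```bash
cat > st.py <<'E'
from h import *
s=r.get_obs();M=R.from_rotvec(s['orientation']).as_matrix()
print(s['clock'],s['tcp_pos'],'handle yaw',np.degrees(np.arctan2(M[1,1],M[0,1]))-90,s['contact_force'],s['moment'],s['grip_width'],s['joints'][6])
E
python3 st.py
```

```text
14.9167 [ 0.57630206 -0.02686305  0.28464817] handle yaw -43.04670833166731 [-2.4257271   1.82099409 16.97286105] [0.25069129 0.60554511 0.03274314] 0.014833824829531784 1.0410528836636812
```

Request:
arm_command(plan=[{"claw": 1, "tx": 0, "ty": 0, "tz": 0, "ax": 0, "ay": 0, "az": 1}, {"claw": 1, "tx": 0, "ty": 0, "tz": 0, "ax": 0, "ay": 0, "az": 1}, {"claw": 1, "tx": 0, "ty": 0, "tz": 0, "ax": 0, "ay": 0, "az": 1}, {"claw": 1, "tx": 0, "ty": 0, "tz": 0, "ax": 0, "ay": 0, "az": 1}, {"claw": 1, "tx": 0, "ty": 0, "tz": 0, "ax": 0, "ay": 0, "az": 1}, {"claw": 1, "tx": 0, "ty": 0, "tz": 0, "ax": 0, "ay": 0, "az": 1}, {"claw": 1, "tx": 0, "ty": 0, "tz": 0, "ax": 0, "ay": 0, "az": 1}, {"claw": 1, "tx": 0, "ty": 0, "tz": 0, "ax": 0, "ay": 0, "az": 1}, {"claw": 1, "tx": 0, "ty": 0, "tz": 0, "ax": 0, "ay": 0, "az": 0}, {"claw": 1, "tx": 0, "ty": 0, "tz": 0, "ax": 0, "ay": 0, "az": 0}])

```text
clock: 15.75
tcp_pos: [0.5764, -0.0269, 0.2846]
orientation: [1.353, 2.833, 0.003]
contact_force: [-2.0, 1.2, 15.5]
grip_width: 0.0152
gripper_force: 53.6
```

Request:
arm_command(plan=[{"claw": 1, "tx": 0, "ty": 0, "tz": 0, "ax": 0, "ay": 0, "az": 1}, {"claw": 1, "tx": 0, "ty": 0, "tz": 0, "ax": 0, "ay": 0, "az": 1}, {"claw": 1, "tx": 0, "ty": 0, "tz": 0, "ax": 0, "ay": 0, "az": 1}, {"claw": 1, "tx": 0, "ty": 0, "tz": 0, "ax": 0, "ay": 0, "az": 1}, {"claw": 1, "tx": 0, "ty": 0, "tz": 0, "ax": 0, "ay": 0, "az": 1}, {"claw": 1, "tx": 0, "ty": 0, "tz": 0, "ax": 0, "ay": 0, "az": 1}, {"claw": 1, "tx": 0, "ty": 0, "tz": 0, "ax": 0, "ay": 0, "az": 1}, {"claw": 1, "tx": 0, "ty": 0, "tz": 0, "ax": 0, "ay": 0, "az": 1}, {"claw": 1, "tx": 0, "ty": 0, "tz": 0, "ax": 0, "ay": 0, "az": 0}, {"claw": 1, "tx": 0, "ty": 0, "tz": 0, "ax": 0, "ay": 0, "az": 0}])

```text
clock: 16.58
tcp_pos: [0.5764, -0.0269, 0.2845]
orientation: [1.547, 2.732, 0.003]
contact_force: [-1.6, 2.0, 15.6]
grip_width: 0.0148
gripper_force: 53.4
```

Request:
arm_command(plan=[{"claw": 1, "tx": 0, "ty": 0, "tz": 0, "ax": 0, "ay": 0, "az": 1}, {"claw": 1, "tx": 0, "ty": 0, "tz": 0, "ax": 0, "ay": 0, "az": 1}, {"claw": 1, "tx": 0, "ty": 0, "tz": 0, "ax": 0, "ay": 0, "az": 1}, {"claw": 1, "tx": 0, "ty": 0, "tz": 0, "ax": 0, "ay": 0, "az": 1}, {"claw": 1, "tx": 0, "ty": 0, "tz": 0, "ax": 0, "ay": 0, "az": 1}, {"claw": 1, "tx": 0, "ty": 0, "tz": 0, "ax": 0, "ay": 0, "az": 1}, {"claw": 1, "tx": 0, "ty": 0, "tz": 0, "ax": 0, "ay": 0, "az": 1}, {"claw": 1, "tx": 0, "ty": 0, "tz": 0, "ax": 0, "ay": 0, "az": 1}, {"claw": 1, "tx": 0, "ty": 0, "tz": 0, "ax": 0, "ay": 0, "az": 0}, {"claw": 1, "tx": 0, "ty": 0, "tz": 0, "ax": 0, "ay": 0, "az": 0}])

```text
clock: 17.42
tcp_pos: [0.5764, -0.0268, 0.2843]
orientation: [1.734, 2.617, 0.004]
contact_force: [0.4, 0.7, 13.0]
grip_width: 0.0154
gripper_force: 53.0
```

Request:
arm_command(plan=[{"claw": 1, "tx": 0, "ty": 0, "tz": 0, "ax": 0, "ay": 0, "az": 1}, {"claw": 1, "tx": 0, "ty": 0, "tz": 0, "ax": 0, "ay": 0, "az": 1}, {"claw": 1, "tx": 0, "ty": 0, "tz": 0, "ax": 0, "ay": 0, "az": 1}, {"claw": 1, "tx": 0, "ty": 0, "tz": 0, "ax": 0, "ay": 0, "az": 1}, {"claw": 1, "tx": 0, "ty": 0, "tz": 0, "ax": 0, "ay": 0, "az": 1}, {"claw": 1, "tx": 0, "ty": 0, "tz": 0, "ax": 0, "ay": 0, "az": 1}, {"claw": 1, "tx": 0, "ty": 0, "tz": 0, "ax": 0, "ay": 0, "az": 0}, {"claw": 1, "tx": 0, "ty": 0, "tz": 0, "ax": 0, "ay": 0, "az": 0}, {"claw": 1, "tx": 0, "ty": 0, "tz": 0, "ax": 0, "ay": 0, "az": 0}, {"claw": 1, "tx": 0, "ty": 0, "tz": 0, "ax": 0, "ay": 0, "az": 0}])

```text
clock: 18.25
tcp_pos: [0.5756, -0.0264, 0.2829]
orientation: [1.871, 2.523, 0.001]
contact_force: [2.7, 2.7, 2.8]
grip_width: 0.0152
gripper_force: 51.7
```

```bash
python3 st.py
```

```text
18.25 [ 0.57564278 -0.02643913  0.28285257] handle yaw -73.10074240970059 [2.68002193 2.66885798 2.84168797] [ 0.44324971 -0.76626202 -0.04492037] 0.015230334395599343 0.609528916240444
```

It dropped in at a handle yaw of about -73°. Now I push it down.

Request:
arm_command(plan=[{"claw": 1, "tx": 0, "ty": 0, "tz": 0.002, "ax": 0, "ay": 0, "az": 0}, {"claw": 1, "tx": 0, "ty": 0, "tz": 0.002, "ax": 0, "ay": 0, "az": 0}, {"claw": 1, "tx": 0, "ty": 0, "tz": 0.002, "ax": 0, "ay": 0, "az": 0}, {"claw": 1, "tx": 0, "ty": 0, "tz": 0.002, "ax": 0, "ay": 0, "az": 0}, {"claw": 1, "tx": 0, "ty": 0, "tz": 0.002, "ax": 0, "ay": 0, "az": 0}, {"claw": 1, "tx": 0, "ty": 0, "tz": 0.002, "ax": 0, "ay": 0, "az": 0}, {"claw": 1, "tx": 0, "ty": 0, "tz": 0.002, "ax": 0, "ay": 0, "az": 0}, {"claw": 1, "tx": 0, "ty": 0, "tz": 0.001, "ax": 0, "ay": 0, "az": 0}, {"claw": 1, "tx": 0, "ty": 0, "tz": 0, "ax": 0, "ay": 0, "az": 0}, {"claw": 1, "tx": 0, "ty": 0, "tz": 0, "ax": 0, "ay": 0, "az": 0}])

```text
clock: 19.08
tcp_pos: [0.5757, -0.0266, 0.2686]
orientation: [1.872, 2.523, 0.002]
contact_force: [1.3, 3.3, 12.7]
grip_width: 0.0153
gripper_force: 53.0
```

Request:
arm_command(plan=[{"claw": 1, "tx": 0, "ty": 0, "tz": 0, "ax": 0, "ay": 0, "az": 4}, {"claw": 1, "tx": 0, "ty": 0, "tz": 0, "ax": 0, "ay": 0, "az": 4}, {"claw": 1, "tx": 0, "ty": 0, "tz": 0, "ax": 0, "ay": 0, "az": 4}, {"claw": 1, "tx": 0, "ty": 0, "tz": 0, "ax": 0, "ay": 0, "az": 4}, {"claw": 1, "tx": 0, "ty": 0, "tz": 0, "ax": 0, "ay": 0, "az": 4}, {"claw": 1, "tx": 0, "ty": 0, "tz": 0, "ax": 0, "ay": 0, "az": 4}, {"claw": 1, "tx": 0, "ty": 0, "tz": 0, "ax": 0, "ay": 0, "az": 4}, {"claw": 1, "tx": 0, "ty": 0, "tz": 0, "ax": 0, "ay": 0, "az": 4}, {"claw": 1, "tx": 0, "ty": 0, "tz": 0, "ax": 0, "ay": 0, "az": 4}, {"claw": 1, "tx": 0, "ty": 0, "tz": 0, "ax": 0, "ay": 0, "az": 4}])

```text
clock: 19.92
tcp_pos: [0.5757, -0.0267, 0.2687]
orientation: [-2.624, -1.726, -0.002]
contact_force: [1.2, 3.6, 13.3]
grip_width: 0.0153
gripper_force: 53.1
```

```bash
python3 st.py
```

```text
19.9167 [ 0.57570891 -0.02666466  0.26865585] handle yaw -113.33331057927813 [ 1.21235773  3.61920904 13.26185001] [ 0.81628264 -0.25800813  0.05951075] 0.01530095966994675 0.06160472116071016
```

Request:
arm_command(plan=[{"claw": 1, "tx": 0, "ty": 0, "tz": 0, "ax": 0, "ay": 0, "az": 4}, {"claw": 1, "tx": 0, "ty": 0, "tz": 0, "ax": 0, "ay": 0, "az": 4}, {"claw": 1, "tx": 0, "ty": 0, "tz": 0, "ax": 0, "ay": 0, "az": 4}, {"claw": 1, "tx": 0, "ty": 0, "tz": 0, "ax": 0, "ay": 0, "az": 4}, {"claw": 1, "tx": 0, "ty": 0, "tz": 0, "ax": 0, "ay": 0, "az": 4}, {"claw": 1, "tx": 0, "ty": 0, "tz": 0, "ax": 0, "ay": 0, "az": 4}, {"claw": 1, "tx": 0, "ty": 0, "tz": 0, "ax": 0, "ay": 0, "az": 4}, {"claw": 1, "tx": 0, "ty": 0, "tz": 0, "ax": 0, "ay": 0, "az": 4}, {"claw": 1, "tx": 0, "ty": 0, "tz": 0, "ax": 0, "ay": 0, "az": 4}, {"claw": 1, "tx": 0, "ty": 0, "tz": 0, "ax": 0, "ay": 0, "az": 4}])

```text
clock: 20.75
tcp_pos: [0.5757, -0.0267, 0.2687]
orientation: [-3.056, -0.724, -0.002]
contact_force: [1.6, 3.7, 12.6]
grip_width: 0.0151
gripper_force: 53.0
```

```bash
python3 st.py
```

```text
20.75 [ 0.57573145 -0.02666     0.26865643] handle yaw -153.34759125806377 [ 1.61413383  3.70312355 12.58523596] [ 0.85481816 -0.39136559  0.03364483] 0.015136537183733808 -0.495358116563509
```

Request:
arm_command(plan=[{"claw": 1, "tx": 0, "ty": 0, "tz": 0, "ax": 0, "ay": 0, "az": 1.5}, {"claw": 1, "tx": 0, "ty": 0, "tz": 0, "ax": 0, "ay": 0, "az": 1.5}, {"claw": 1, "tx": 0, "ty": 0, "tz": 0, "ax": 0, "ay": 0, "az": 1.5}, {"claw": 1, "tx": 0, "ty": 0, "tz": 0, "ax": 0, "ay": 0, "az": 1.5}, {"claw": 1, "tx": 0, "ty": 0, "tz": 0, "ax": 0, "ay": 0, "az": 1.5}, {"claw": 1, "tx": 0, "ty": 0, "tz": 0, "ax": 0, "ay": 0, "az": 1.5}, {"claw": 1, "tx": 0, "ty": 0, "tz": 0, "ax": 0, "ay": 0, "az": 1}, {"claw": 1, "tx": 0, "ty": 0, "tz": 0, "ax": 0, "ay": 0, "az": 0}, {"claw": 1, "tx": 0, "ty": 0, "tz": 0, "ax": 0, "ay": 0, "az": 0}, {"claw": 1, "tx": 0, "ty": 0, "tz": 0, "ax": 0, "ay": 0, "az": 0}])

```text
clock: 21.58
tcp_pos: [0.5758, -0.0267, 0.2687]
orientation: [-3.107, -0.46, -0.002]
contact_force: [2.2, 3.8, 13.0]
grip_width: 0.0152
gripper_force: 53.1
```

```bash
python3 st.py
```

```text
21.5833 [ 0.57576229 -0.02669675  0.26866725] handle yaw -163.16682320416754 [ 2.18134035  3.79792807 13.02427976] [ 0.85305348 -0.45871789 -0.03822   ] 0.015170237724283988 -0.6331618905076645
```

Request:
arm_command(plan=[{"claw": 1, "tx": 0, "ty": 0, "tz": 0, "ax": 0, "ay": 0, "az": 1}, {"claw": 1, "tx": 0, "ty": 0, "tz": 0, "ax": 0, "ay": 0, "az": 1}, {"claw": 1, "tx": 0, "ty": 0, "tz": 0, "ax": 0, "ay": 0, "az": 1}, {"claw": 1, "tx": 0, "ty": 0, "tz": 0, "ax": 0, "ay": 0, "az": 1}, {"claw": 1, "tx": 0, "ty": 0, "tz": 0, "ax": 0, "ay": 0, "az": 1}, {"claw": 1, "tx": 0, "ty": 0, "tz": 0, "ax": 0, "ay": 0, "az": 0}, {"claw": 1, "tx": 0, "ty": 0, "tz": 0, "ax": 0, "ay": 0, "az": 0}, {"claw": 1, "tx": 0, "ty": 0, "tz": 0, "ax": 0, "ay": 0, "az": 0}, {"claw": 1, "tx": 0, "ty": 0, "tz": 0, "ax": 0, "ay": 0, "az": 0}, {"claw": 1, "tx": 0, "ty": 0, "tz": 0, "ax": 0, "ay": 0, "az": 0}])

```text
clock: 22.42
tcp_pos: [0.5758, -0.0267, 0.2687]
orientation: [-3.124, -0.324, -0.002]
contact_force: [2.1, 4.0, 12.1]
grip_width: 0.0154
gripper_force: 53.1
```

```bash
python3 st.py
```

```text
22.4167 [ 0.57575405 -0.02670205  0.26867063] handle yaw -168.16760639422398 [ 2.08971331  4.00385658 12.1074313 ] [ 0.9696341  -0.46259293 -0.02116003] 0.01535007789843072 -0.7036973666454618
```

Request:
arm_command(plan=[{"claw": 1, "tx": 0, "ty": 0, "tz": 0, "ax": 0, "ay": 0, "az": 1}, {"claw": 1, "tx": 0, "ty": 0, "tz": 0, "ax": 0, "ay": 0, "az": 1}, {"claw": 1, "tx": 0, "ty": 0, "tz": 0, "ax": 0, "ay": 0, "az": 1}, {"claw": 1, "tx": 0, "ty": 0, "tz": 0, "ax": 0, "ay": 0, "az": 1}, {"claw": 1, "tx": 0, "ty": 0, "tz": 0, "ax": 0, "ay": 0, "az": 0}, {"claw": 1, "tx": 0, "ty": 0, "tz": 0, "ax": 0, "ay": 0, "az": 0}, {"claw": 1, "tx": 0, "ty": 0, "tz": 0, "ax": 0, "ay": 0, "az": 0}, {"claw": 1, "tx": 0, "ty": 0, "tz": 0, "ax": 0, "ay": 0, "az": 0}, {"claw": 1, "tx": 0, "ty": 0, "tz": 0, "ax": 0, "ay": 0, "az": 0}, {"claw": 1, "tx": 0, "ty": 0, "tz": 0, "ax": 0, "ay": 0, "az": 0}])

```text
clock: 23.25
tcp_pos: [0.5758, -0.0267, 0.2686]
orientation: [-3.133, -0.215, -0.001]
contact_force: [1.6, 3.7, 12.0]
grip_width: 0.015
gripper_force: 53.0
```

```bash
python3 st.py
```

```text
23.25 [ 0.5757539  -0.0266777   0.26864503] handle yaw -172.13221008106007 [ 1.55996498  3.74239596 11.95799119] [ 0.93268624 -0.45506329  0.20657162] 0.015008757242800192 -0.7599664373911302
```

The moment about z jumped to 0.2 N m, so the handle is at its stop. I ease upward into the detent.

Request:
arm_command(plan=[{"claw": 1, "tx": 0, "ty": 0, "tz": -0.002, "ax": 0, "ay": 0, "az": 0}, {"claw": 1, "tx": 0, "ty": 0, "tz": -0.002, "ax": 0, "ay": 0, "az": 0}, {"claw": 1, "tx": 0, "ty": 0, "tz": -0.002, "ax": 0, "ay": 0, "az": 0}, {"claw": 1, "tx": 0, "ty": 0, "tz": -0.001, "ax": 0, "ay": 0, "az": 0}, {"claw": 1, "tx": 0, "ty": 0, "tz": -0.001, "ax": 0, "ay": 0, "az": 0}, {"claw": 1, "tx": 0, "ty": 0, "tz": 0, "ax": 0, "ay": 0, "az": 0}, {"claw": 1, "tx": 0, "ty": 0, "tz": 0, "ax": 0, "ay": 0, "az": 0}, {"claw": 1, "tx": 0, "ty": 0, "tz": 0, "ax": 0, "ay": 0, "az": 0}, {"claw": 1, "tx": 0, "ty": 0, "tz": 0, "ax": 0, "ay": 0, "az": 0}, {"claw": 1, "tx": 0, "ty": 0, "tz": 0, "ax": 0, "ay": 0, "az": 0}])

```text
clock: 24.08
tcp_pos: [0.5757, -0.0264, 0.2755]
orientation: [-3.134, -0.216, -0.001]
contact_force: [5.1, 2.3, 2.1]
grip_width: 0.0149
gripper_force: 51.3
```

```bash
python3 st.py
```

```text
24.0833 [ 0.57568338 -0.02641561  0.27553897] handle yaw -172.1229829839071 [5.09335198 2.26758412 2.13194995] [ 0.54757922 -1.31606623  0.14036288] 0.014922752895069079 -0.768246482078151
```

It rose to z 0.2755, about 11 mm of push, so it is past the part-turned rest height. I release and lift.

Request:
arm_command(plan=[{"claw": 0.8, "tx": 0, "ty": 0, "tz": 0, "ax": 0, "ay": 0, "az": 0}, {"claw": 0.6, "tx": 0, "ty": 0, "tz": 0, "ax": 0, "ay": 0, "az": 0}, {"claw": 0.4, "tx": 0, "ty": 0, "tz": 0, "ax": 0, "ay": 0, "az": 0}, {"claw": 0.3, "tx": 0, "ty": 0, "tz": 0, "ax": 0, "ay": 0, "az": 0}, {"claw": 0.2, "tx": 0, "ty": 0, "tz": 0, "ax": 0, "ay": 0, "az": 0}, {"claw": 0.2, "tx": 0, "ty": 0, "tz": -0.01, "ax": 0, "ay": 0, "az": 0}, {"claw": 0.2, "tx": 0, "ty": 0, "tz": -0.02, "ax": 0, "ay": 0, "az": 0}, {"claw": 0.2, "tx": 0, "ty": 0, "tz": -0.03, "ax": 0, "ay": 0, "az": 0}, {"claw": 0.2, "tx": 0, "ty": 0, "tz": -0.03, "ax": 0, "ay": 0, "az": 0}, {"claw": 0.2, "tx": 0, "ty": 0, "tz": -0.01, "ax": 0, "ay": 0, "az": 0}])

```text
clock: 24.92
tcp_pos: [0.5761, -0.0277, 0.3802]
orientation: [3.134, 0.214, 0.008]
contact_force: [0.9, -0.6, 0.1]
grip_width: 0.0682
gripper_force: 0.0
```

```bash
python3 hd.py w5.png
python3 - <<'E'
from h import *
for c in ('top','scene'):
  im,m,T=shot(c,c+'5.png')
  for t in ('handle','lock_axis','hatch_pad'): print(t,find(t,c,T))
E
```

```text
[(0.67, array([ 0.5779, -0.0303,  0.116 ])), (0.4, array([ 0.4534, -0.3712, -0.0061]))] [(0.72, array([ 0.5786, -0.0252,  0.0869]))]
[[247. 160.]
 [266. 160.]
 [266. 249.]
 [247. 249.]] 1493.5
centre [ 0.58019382 -0.0256181 ]
0.013395172318942319 -82.26567267566114
0.07000885140369595 -171.85540843102328
25.0667 [ 0.57540669 -0.02661218  0.376431  ] [[ 9.906e-01  1.371e-01  1.300e-03]
 [ 1.371e-01 -9.906e-01  6.000e-04]
 [ 1.400e-03 -4.000e-04 -1.000e+00]] [-0.88169119  0.62736379  1.19285504  1.8766643  -0.6587642   1.10287003
 -0.86489553] 0.06837207562093418
handle []
lock_axis []
hatch_pad []
handle [(0.48, array([ 0.5766, -0.0289,  0.1134]))]
lock_axis [(0.92, array([ 0.5745, -0.0244,  0.0811])), (0.41, array([ 0.5742, -0.2269, -0.0034]))]
hatch_pad [(0.62, array([0.4906, 0.0006, 0.0836]))]
```

View pics/w5.png

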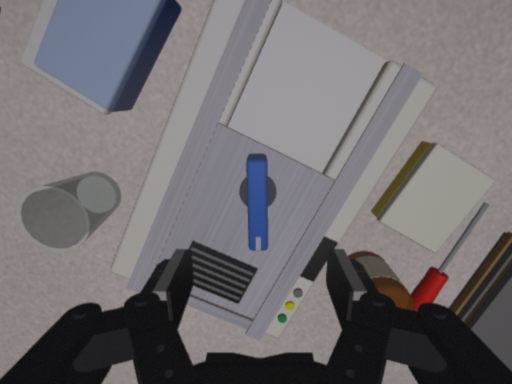

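The wrist view shows the hatch home and the handle at about (257,203), turned and staying down, about 11 mm lower than before by the networks. The fingers are clear, so I hand in.

```bash
python3 -c "
from bench import r
print(r.hand_in())"
```

```text
the job is handed in; nothing more can be done
None
```

I handed the job in at about 25 s of the 64 s allowed: the hatch is home and the handle went in, turned to its stop and stays down by itself at about 11 mm. `hand_in()` returned no verdict; the detent reading comes from the tool's height and upward force before release, since the cameras couldn't tell 11 mm from 14.5 mm.

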